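Put four mixed-up desk things back into their own stands

ROBOT

A 6-joint arm with a two-finger parallel gripper is mounted at the origin on the work surface; the furniture and walls round the work are solid. World frame = base frame: x ahead of the robot, y to its left, z up, the work surface at z = 0. Lengths are in m, angles in rad, forces in N, time in s.
With the tool pointing down it reaches from about 0.2 to 0.875 m from the base axis. Payload 3.4 kg.
Tool frame: the origin (TCP) lies where the fingers leave the gripper's body, on its centre line; the fingertips stand 97 mm ahead of it and the grasp point (between the pads) lies 78 mm ahead of it; z points along the fingers, y is the line along which they close (so a half turn about z gives the same grasp; the last joint's range is limited). The gripper opens to 94 mm and grips with 3 to 60 N. Pads are 16 mm wide; open, the fingers measure 119 mm over their backs; the gripper's body (75 mm by 177 mm) begins 78 mm behind the grasp point.
Start: joints at [1.07, 0.276, 1.505, -0, 1.361, -0.121], TCP at [0.213, 0.534, 0.303] pointing down, gripper open.
Joint ranges: [-2.89, 2.89], [-0.75, 2.08], [0.22, 2.7], [-1.18, 4.32], [0.11, 2.71], [-2.7, 2.7]. Speed limits (rad/s): [2.57, 2.57, 3.14, 3.14, 3.14, 3.14].

INTERFACE

Orientations are given as a unit quaternion [w, x, y, z].
In Python, from station import monitor, read_camera, sign_off gives the robot as it stands. The module is installed in compiled form; this text tells all that it offers.
- The arm moves only by the shell command python3 -m jog 'ROWS' [OPENING] [FORCE]. ROWS is a JSON object whose one key "motion" holds one flat list of numbers, 4 for each row, row after row: the shift along the tool's x, y, z in cm, then the turn about the tool's z in degrees. A call has exactly 8 rows; each row is the pose to reach, as a shift and turn from the pose commanded when the call began, along the tool's axes at that moment; what a row does not reach only later rows make up. A row lasts 1/10 s, in which the tool goes at most 50 mm and 8.59 degrees, less where a joint would pass 70% of its speed; a pose out of reach is approached as far as the arm can. A call with a gripper value outside its range is refused whole. OPENING is the opening, from 0 (shut) to 1 (fully open), set as the call begins (- or left out, the last holds). The fingers move at their own pace and stop on an object; FORCE is the grip in N (left out, the last holds). Time passes only in rows, so rows that repeat a pose let the fingers close, or fill a call up. It gives the time, the measured TCP pose, the force, the opening and the grip force at its end, in the units of the state.
- monitor.sense(): the state, without advancing time (a new reading comes with each control period).
- read_camera(name): name is "side" or "top"; returns a dict with "pixels" (480x640x3 uint8, blue, green, red), "range_z" (480x640 float32, m along the optical axis (not along the pixel's ray), 0 where there is no reading), "fx", "fy", "cx", "cy" (pixels), "R" (3x3) and "t" (3): a world point X has camera coordinates R X + t. Camera axes: x right, y down, z forward; pixel columns grow to the right and rows downward; lengths in m; the calibration is good to about 2 mm. A picture is of the moment at which its call begins.
- sign_off(): hands the job in; it is judged then, once.
The state is a dict: "clock": time; "q": joint angles; "qd": joint speeds; "effort": joint torques, N m; "tool_pos": TCP position; "tcp_rot": TCP orientation; "ft_force": force on the tool from outside, world axes, zero at the start; "moment": the same for the moment, N m; "finger_gap": finger opening in m; "grasp_force": force on a finger pad.
Only numpy, scipy, OpenCV 4.12 (cv2) and the standard library are available. Lean on these libraries where they do the work, as an engineer would, in place of code of your own. Each camera call takes 0.05 s, during which the arm holds its last target. There are 200 camera calls.

TASK

The glue stick, ink bottle, timer and coffee jar are standing in one another's wooden stands. Put each back into its own, standing upright and fully down in the recess: the glue stick in the small round one, the ink bottle in the large round one, the coffee jar in the square one, and the timer in the oblong one, turned so that its width runs along the recess. The bare grey mat is free to set something down on meanwhile; never tip over the ink bottle or the jar.

Things in the scene. Friction and masses are not known exactly. Their poses are not given: they have to be found in the camera images.
- glue: Glue stick, a slim upright cylinder 26 mm in diameter and 92 mm tall. Origin: centre of its underside, z up along its axis. At the start it stands in the oblong recess of the timer's stand.
- ink: Ink bottle with a black cap: round body 47 mm in diameter up to 49 mm, then a narrower cap (32 mm in diameter), 67 mm tall in all. Origin: centre of its underside, z up. At the start it stands in the square recess of the jar's stand.
- timer: White wind-up kitchen timer standing on its foot, an upright disc 31 mm thick (x, from -15 to +16), 53 mm wide (y) and 54 mm tall; the dial faces its -x. Origin: centre of its underside, z up. Pinch it across its thickness (solid from x = -15 to +12 at mid height). At the start it stands in the large round recess of the ink's stand.
- jar: Jar of coffee with a red lid: square body with bevelled corners, 64 mm across the flats (flats face its x and y), straight up to 63 mm, narrowing to a round lid 60 mm in diameter; 95 mm tall. Origin: centre of its underside, z up. At the start it stands on top of the glue stick's stand, covering the recess.
- glue_stand: Dark wooden block fixed to the desk, 88 x 88 mm in plan and 16 mm high, with a small round recess 42 mm in diameter in the middle, 10 mm deep (its floor 6 mm above the desk). Origin: centre of the underside; z up, sides along x and y. The glue stick's place.
- ink_stand: Dark wooden block fixed to the desk, 96 x 96 mm in plan and 16 mm high, with a large round recess 64 mm in diameter in the middle, 10 mm deep (its floor 6 mm above the desk). Origin: centre of the underside; z up, sides along x and y. The ink bottle's place.
- timer_stand: Dark wooden block fixed to the desk, 80 (x) x 104 (y) mm in plan and 16 mm high, with an oblong recess 46 (x) x 68 (y) mm in the middle, 10 mm deep (its floor 6 mm above the desk). Origin: centre of the underside; z up. The timer's place: its 53 mm width runs along the recess's long side (y along y), dial to either side.
- jar_stand: Dark wooden block fixed to the desk, 106 x 106 mm in plan and 16 mm high, with a square recess 80 x 80 mm in the middle, 10 mm deep (its floor 6 mm above the desk). Origin: centre of the underside; z up, sides along x and y. The jar's place.
- spare_mat: Bare round grey felt mat fixed to the desk, 100 mm in diameter, 3 mm thick: a free spot where one thing at a time can be set down meanwhile. Origin: centre of its underside.
Things that resemble listed ones, but are neither listed nor needed, are in the scene too. What is shaped like the ink but blue or purple is not meant.

How it is judged:
At the end, for the whole second after the job is handed in: All four stand upright (within 0.1 rad), released and still, on the recess floors of their own stands (underside within 3 mm of it, centred to 13 mm for glue and ink, 18 mm jar, 20 mm timer), the timer's width within 0.25 rad of the oblong recess's length (horizontal distance between glue and glue_stand below 0.013 m and z of glue in the frame of glue_stand below 0.009 m and angle between each of glue, ink, timer, jar's own z axis and vertical below 0.1 rad and linear speed of each of glue, ink, timer, jar below 0.02 m/s and horizontal distance between ink and ink_stand below 0.013 m and z of ink in the frame of ink_stand below 0.009 m and horizontal distance between timer and timer_stand below 0.02 m and z of timer in the frame of timer_stand below 0.009 m and horizontal distance between jar and jar_stand below 0.018 m and z of jar in the frame of jar_stand below 0.009 m and angle between the y axis of timer and the y axis of timer_stand, either way round below 0.25 rad); the robot touches nothing.
It fails at once if the ink bottle or the jar is tipped over (angle between any of ink, jar's own z axis and vertical above 0.7 rad).
It also fails if it takes over 118 s, if anything falls off the work surface, if the arm or the gripper's body presses on something with over 40 N, if the wrist force passes 120 N, or if a joint passes its speed limit or range.

## Working session

There is one attempt and no reset: what is moved stays moved. The work goes in short steps, Python scripts to look and compute and a shell command to move; the robot and the scene stay as the last step left them, time stands still between calls to the robot, and variables do not carry over. Pictures are saved under pics/ and viewed, at most 14 in all, crops included, and the job is handed in when it is done.

```bash
mkdir -p pics; cat > h.py <<'E'
import numpy as np, cv2
from station import monitor, read_camera
def snap(name,fn=None):
    c=read_camera(name)
    if fn: cv2.imwrite('pics/'+fn,c['pixels'])
    v,u=np.mgrid[0:480,0:640]; z=c['range_z']
    P=np.stack([(u-c['cx'])/c['fx']*z,(v-c['cy'])/c['fy']*z,z],-1)
    W=(P-c['t'])@np.asarray(c['R'])
    W[z==0]=np.nan
    c['W']=W
    return c
E
python3 - <<'E'
from h import *
for n in('top','side'):
    c=snap(n,n+'0.png'); np.savez(n+'0.npz',W=c['W'],px=c['pixels'])
    print(n,'campos',-np.asarray(c['R']).T@c['t'])
s=monitor.sense(); print(s)
E
```

```text
top campos [3.92210416e-01 1.03610768e-04 1.11805375e+00]
side campos [ 0.32032959 -0.69062567  0.69363928]
{'clock': 0.1, 'q': array([ 1.07002838e+00,  2.76557328e-01,  1.50597223e+00, -7.33355100e-06,
        1.36070546e+00, -1.21020460e-01]), 'qd': array([ 8.37033228e-05, -4.65790546e-04, -2.81219454e-03, -2.18551553e-04,
        1.12189490e-03, -4.91527729e-04]), 'effort': array([ 3.87585778e-04, -4.05452621e+01, -2.37780833e+01,  7.00274133e-02,
        2.98724254e-02, -3.99669545e-05]), 'tool_pos': array([0.21299968, 0.53373168, 0.3018902 ]), 'tcp_rot': array([-2.47793369e-04,  1.88734090e-01,  9.82027886e-01, -7.82909038e-04]), 'ft_force': array([-0.64082719, -0.04332222,  0.98233939]), 'moment': array([ 0.02300668, -0.00203432,  0.03833729]), 'grasp_force': 0.0, 'finger_gap': 0.09368510131032991}
```

View pics/top0.png

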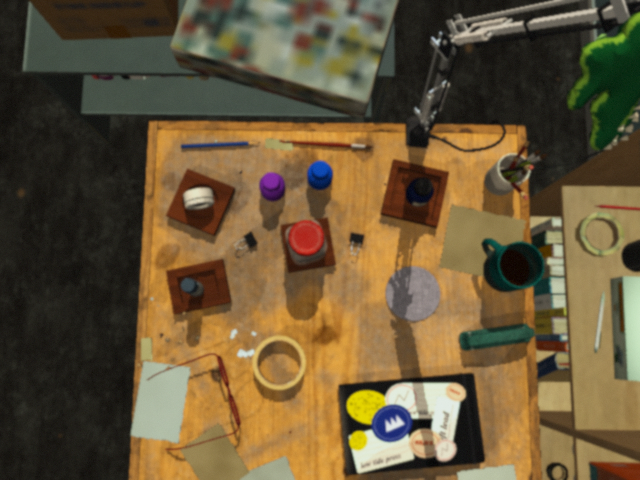

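View pics/side0.png

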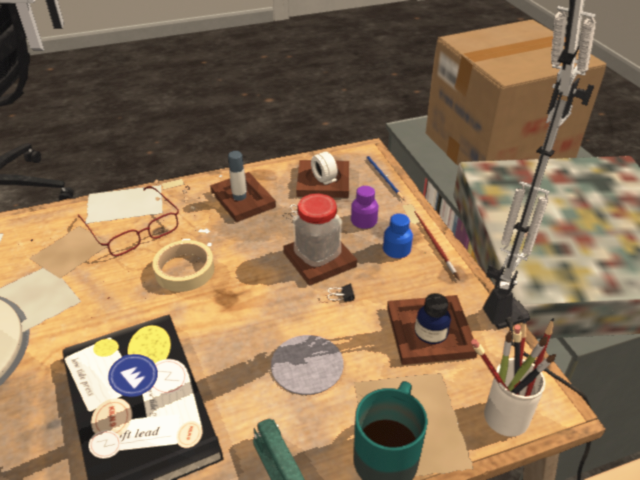

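The top view shows the timer at (198,198) in the large round stand (200,203), and the glue at (190,287) in the oblong stand (199,287). The jar is at (307,243) on the small round stand, the ink at (420,191) in the square stand (415,192), and the mat at (413,293). The blue and purple bottles at (319,175) and (272,186) are decoys.

```bash
cat >> h.py <<'E'
def pts(W,c,r,lo,hi):
    m=(np.hypot(W[...,0]-c[0],W[...,1]-c[1])<r)&(W[...,2]>lo)&(W[...,2]<hi)
    return W[m]
def rect(p):
    r=cv2.minAreaRect((p[:,:2]*1000).astype(np.float32)); return np.round(r[0],1),np.round(r[1],1),round(r[2],1)
E
python3 - <<'E'
from h import *
T=np.load('top0.npz')['W'];S=np.load('side0.npz')['W']
for n,(u,v) in dict(timer=(198,198),glue=(190,287),jar=(307,238),ink=(420,188),mat=(413,293),blue=(319,172),purp=(272,184),cornerTL=(155,130),TR=(520,135),mug=(515,262),cup=(510,172),book=(410,420),tape=(260,350),lamp=(420,125)).items(): print(n,T[v,u].round(3))
for n,(u,v),r in (('ink_stand',(200,203),.08),('timer_stand',(199,287),.08),('glue_stand',(307,245),.075),('jar_stand',(415,192),.09)):
    c=T[v,u,:2]
    p=pts(T,c,r,.011,.021); print(n,c.round(3),len(p),rect(p))
for n,(u,v),r,lo,hi in (('timer',(198,198),.04,.03,.08),('glue',(190,287),.03,.085,.12),('jar',(307,238),.05,.09,.13),('ink',(420,188),.04,.06,.09)):
    c=T[v,u,:2]
    for q,W in(('T',T),('S',S)):
        p=pts(W,c,r,lo,hi); print(n,q,len(p),p.mean(0).round(3),p[:,2].max().round(3),rect(p))
m=pts(T,T[293,413,:2],.07,.0015,.006);print('mat',rect(m),m.mean(0))
E
```

```text
timer [0.634 0.196 0.059]
glue [0.474 0.196 0.098]
jar [0.557 0.002 0.11 ]
ink [ 0.653 -0.194  0.076]
mat [ 0.475 -0.191  0.004]
blue [ 0.682 -0.017  0.068]
purp [0.659 0.065 0.068]
cornerTL [ 0.779  0.294 -0.   ]
TR [ 0.779 -0.401 -0.004]
mug [ 0.53  -0.366  0.039]
cup [ 0.682 -0.35   0.082]
book [ 0.255 -0.179  0.023]
tape [0.37  0.083 0.025]
lamp [ 0.761 -0.192  0.096]
ink_stand [0.628 0.194] 1809 (array([639.3, 201.1]), array([98. , 97.2]), 68.8)
timer_stand [0.477 0.189] 1636 (array([483.1, 198.7]), array([ 80.9, 105. ]), 12.8)
glue_stand [0.544 0.002] 844 (array([561.5,   1.8]), array([88.6, 88. ]), 10.1)
jar_stand [ 0.65  -0.188] 1501 (array([ 660.8, -194.9]), array([106.8, 107.3]), 76.6)
timer T 473 [0.639 0.198 0.053] 0.065 (array([639.5, 200.3]), array([27.3, 52. ]), 12.5)
timer S 469 [0.637 0.192 0.048] 0.063 (array([639.3, 199.8]), array([29.7, 51.8]), 11.9)
glue T 182 [0.477 0.2   0.097] 0.102 (array([477.7, 201.1]), array([23.9, 23.5]), 75.6)
glue S 173 [0.476 0.197 0.095] 0.102 (array([477. , 200.3]), array([24.4, 21.1]), 15.5)
jar T 1051 [0.557 0.005 0.111] 0.117 (array([558.8,   5. ]), array([60. , 59.9]), 27.3)
jar S 1220 [ 0.555 -0.002  0.108] 0.116 (array([558.4,   4.1]), array([60.7, 60.3]), 13.9)
ink T 278 [ 0.657 -0.199  0.072] 0.08 (array([ 658.5, -200.4]), array([29.9, 31.3]), 42.9)
ink S 452 [ 0.656 -0.203  0.071] 0.078 (array([ 658.6, -200.2]), array([31.4, 31. ]), 11.1)
mat (array([ 475.8, -190.5]), array([136.1, 137.7]), 67.1) [ 0.4756875  -0.190294    0.00348217]
```

```bash
cat >> h.py <<'E'
def pose():
    s=monitor.sense(); p=s['tool_pos'];w,x,y,z=s['tcp_rot']
    from scipy.spatial.transform import Rotation as R
    M=R.from_quat([x,y,z,w]).as_matrix(); return s,p,M
def plan(*wps):
    """wps: world TCP (x,y,z in m, yaw of tool y in deg, mod 180); prints cm/deg deltas, each from the previous."""
    s,p,M=pose(); yaw=np.degrees(np.arctan2(M[1,1],M[0,1]))
    print('t',round(s['clock'],1),'p',p.round(4),'yaw',yaw.round(1),'q1,q6',np.degrees(s['q'][[0,5]]).round(),'gap',s['finger_gap'].round(4),'down',M[2,2].round(4),'F',s['ft_force'].round(1))
    for x,y,z,a in wps:
        turn=(a-yaw+90)%180-90; d=np.array([x,y,z])-p
        yr=np.radians(yaw); ey=np.array([np.cos(yr),np.sin(yr)]); ex=np.array([-ey[1],ey[0]])
        # tool z down, y=ey -> x = y cross z = (-ey1... ) computed:
        ex=np.cross([ey[0],ey[1],0],[0,0,-1])[:2]
        print('  x %.2f y %.2f z %.2f turn %.1f'%(d[:2]@ex*100,d[:2]@ey*100,-d[2]*100,-turn), 'q6 after ~%.0f'%(np.degrees(np.arctan2(y,x))-(yaw+turn)))
        p=np.array([x,y,z]);yaw=yaw+turn
E
python3 - <<'E'
from h import *
T=np.load('top0.npz')['W'];S=np.load('side0.npz')['W']
W=np.concatenate([T.reshape(-1,3),S.reshape(-1,3)])
k=W[(W[:,2]>.085)&(W[:,0]<.95)&(W[:,0]>.15)&(abs(W[:,1])<.5)]
for lo in np.arange(.085,.6,.06):
    b=k[(k[:,2]>=lo)&(k[:,2]<lo+.06)]
    cells,n=np.unique((b[:,:2]/.05).round().astype(int),axis=0,return_counts=True)
    print(round(lo,3),[(round(c[0]*.05,2),round(c[1]*.05,2),int(m)) for c,m in zip(cells,n) if m>3])
c=(.5585,.0045)
p=np.concatenate([pts(T,c,.055,.03,.072),pts(S,c,.055,.03,.072)]);print(len(p),rect(p))
d=p[:,:2]-c; a=np.degrees(np.arctan2(d[:,1],d[:,0])); r=np.hypot(*d.T)
for lo in range(-180,180,10):
    q=r[(a>=lo)&(a<lo+10)]
    if len(q)>3: print(lo+5,len(q),np.percentile(q,80).round(4))
plan((.658,-.2003,.25,76.6),(.658,-.2003,.116,76.6))
E
```

```text
0.085 [(np.float64(0.45), np.float64(0.2), 145), (np.float64(0.5), np.float64(-0.4), 422), (np.float64(0.5), np.float64(-0.35), 338), (np.float64(0.5), np.float64(-0.3), 217), (np.float64(0.5), np.float64(0.0), 13), (np.float64(0.5), np.float64(0.2), 210), (np.float64(0.55), np.float64(-0.4), 224), (np.float64(0.55), np.float64(-0.35), 393), (np.float64(0.55), np.float64(-0.3), 164), (np.float64(0.55), np.float64(-0.05), 61), (np.float64(0.55), np.float64(0.0), 1955), (np.float64(0.55), np.float64(0.05), 230), (np.float64(0.6), np.float64(0.0), 372), (np.float64(0.6), np.float64(0.05), 15), (np.float64(0.65), np.float64(-0.4), 11), (np.float64(0.65), np.float64(-0.35), 692), (np.float64(0.7), np.float64(-0.4), 77), (np.float64(0.7), np.float64(-0.35), 1153), (np.float64(0.75), np.float64(-0.2), 860), (np.float64(0.8), np.float64(-0.2), 120)]
0.145 [(np.float64(0.6), np.float64(-0.35), 129), (np.float64(0.65), np.float64(-0.35), 396), (np.float64(0.7), np.float64(-0.4), 18), (np.float64(0.7), np.float64(-0.35), 517), (np.float64(0.75), np.float64(-0.2), 1169), (np.float64(0.8), np.flo
[... 1532 characters left out ...]

-115 80 0.0372
-105 80 0.0358
-95 74 0.0344
-85 56 0.0324
-75 57 0.0316
-65 49 0.0314
-55 52 0.0324
-45 55 0.034
-35 35 0.0357
-25 18 0.0362
135 5 0.0366
145 7 0.0371
155 12 0.0382
165 34 0.0369
175 55 0.0354Traceback (most recent call last):
  File "<stdin>", line 15, in <module>
  File "h.py", line 24, in plan
    print('t',round(s['clock'],1),'p',p.round(4),'yaw',yaw.round(1),'q1,q6',np.degrees(s['q'][[0,5]]).round(),'gap',s['finger_gap'].round(4),'down',M[2,2].round(4),'F',s['ft_force'].round(1))
                                                                                                                    ^^^^^^^^^^^^^^^^^^^^^
AttributeError: 'float' object has no attribute 'round'
```

```bash
sed -i "s/s\['finger_gap'\].round(4)/round(float(s['finger_gap']),4)/" h.py
python3 - <<'E'
from h import *
T=np.load('top0.npz')['W'];S=np.load('side0.npz')['W']
W=np.concatenate([T.reshape(-1,3),S.reshape(-1,3)])
k=W[(W[:,2]>.2)&(W[:,0]<.85)&(W[:,0]>.25)&(W[:,1]<-.05)&(W[:,1]>-.5)]
for lo in np.arange(.2,.9,.04):
    b=k[(k[:,2]>=lo)&(k[:,2]<lo+.04)]
    if len(b)>3: print(lo.round(2),len(b),'x',np.percentile(b[:,0],[1,50,99]).round(3),'y',np.percentile(b[:,1],[1,50,99]).round(3))
plan((.658,-.2003,.20,76.6),(.658,-.2003,.116,76.6))
E
```

```text
0.2 1007 x [0.758 0.773 0.793] y [-0.214 -0.197 -0.179]
0.24 435 x [0.764 0.777 0.797] y [-0.203 -0.195 -0.178]
0.28 645 x [0.767 0.78  0.804] y [-0.201 -0.192 -0.172]
0.32 1141 x [0.771 0.784 0.81 ] y [-0.209 -0.189 -0.168]
0.36 1282 x [0.76  0.782 0.805] y [-0.211 -0.192 -0.173]
0.4 1705 x [0.743 0.76  0.785] y [-0.223 -0.207 -0.182]
0.44 1632 x [0.726 0.745 0.768] y [-0.23  -0.218 -0.194]
0.48 604 x [0.709 0.726 0.754] y [-0.241 -0.227 -0.209]
0.52 614 x [0.693 0.711 0.736] y [-0.253 -0.238 -0.221]
0.56 654 x [0.676 0.693 0.719] y [-0.264 -0.251 -0.234]
0.6 2401 x [0.558 0.577 0.688] y [-0.274 -0.257 -0.232]
0.64 3411 x [0.578 0.594 0.671] y [-0.265 -0.238 -0.206]
0.68 1578 x [0.6   0.613 0.635] y [-0.248 -0.23  -0.205]
t 0.1 p [0.213  0.5337 0.3019] yaw 68.2 q1,q6 [61. -7.] gap 0.0937 down -1.0 F [-0.6 -0.   1. ]
  x -68.54 y -51.68 z 10.19 turn -8.4 q6 after ~-94
  x 0.00 y 0.00 z 8.40 turn -0.0 q6 after ~-94
```

```bash
python3 - <<'E'
from h import *
plan((.36,.21,.27,68.2),(.52,-.11,.25,76.6),(.658,-.2003,.20,76.6),(.658,-.2003,.116,76.6))
E
```

```text
t 0.1 p [0.213  0.5337 0.3019] yaw 68.2 q1,q6 [61. -7.] gap 0.0937 down -1.0 F [-0.6 -0.   1. ]
  x -25.65 y -24.62 z 3.19 turn 0.0 q6 after ~-38
  x -26.74 y -23.77 z 2.00 turn -8.4 q6 after ~-89
  x -15.52 y -5.59 z 5.00 turn -0.0 q6 after ~-94
  x 0.00 y 0.00 z 8.40 turn -0.0 q6 after ~-94
```

```bash
python3 -m jog '{"motion":[-2.6,-2.5,0.3,0, -6,-5.8,0.8,0, -9.4,-9,1.2,0, -12.8,-12.3,1.6,0, -16.2,-15.5,2,0, -19.6,-18.8,2.4,0, -23,-22,2.8,0, -25.6,-24.6,3.2,0]}' 1 && python3 -m jog '{"motion":[-3.4,-3,0.2,-1, -6.8,-6,0.5,-2, -10.2,-9,0.8,-3, -13.6,-12,1,-4, -17,-15,1.2,-5, -20.4,-18,1.5,-6, -23.6,-21,1.8,-7.2, -26.7,-23.8,2,-8.4]}'
python3 - <<'E'
from h import *
plan((.658,-.2003,.20,76.6),(.658,-.2003,.116,76.6))
E
```

```text
clock: 0.9
tool_pos: [0.3601, 0.2084, 0.2704]
tcp_rot: [0.0, 0.189, 0.982, -0.0]
ft_force: [0.3, -0.2, 0.5]
finger_gap: 0.094
grasp_force: 0.0
clock: 1.7
tool_pos: [0.5197, -0.1113, 0.2501]
tcp_rot: [-0.0, 0.116, 0.993, 0.0]
ft_force: [-0.2, 1.3, -0.1]
finger_gap: 0.0939
grasp_force: 0.0
t 1.7 p [ 0.5197 -0.1113  0.2501] yaw 76.6 q1,q6 [-20. -96.] gap 0.0939 down -1.0 F [-0.2  1.3 -0.1]
  x -15.51 y -5.46 z 5.01 turn 0.0 q6 after ~-94
  x 0.00 y 0.00 z 8.40 turn -0.0 q6 after ~-94
```

```bash
python3 -m jog '{"motion":[-2,-0.7,0.6,0, -4,-1.4,1.2,0, -6.2,-2.2,1.9,0, -8.4,-3,2.6,0, -10.6,-3.7,3.3,0, -12.6,-4.4,4,0, -14.4,-5.1,4.6,0, -15.5,-5.5,5,0]}' && python3 -m jog '{"motion":[0,0,1.4,0, 0,0,2.8,0, 0,0,4.2,0, 0,0,5.6,0, 0,0,7,0, 0,0,8,0, 0,0,8.4,0, 0,0,8.4,0]}' && python3 -m jog '{"motion":[0,0,0,0, 0,0,0,0, 0,0,0,0, 0,0,0,0, 0,0,0,0, 0,0,0,0, 0,0,0,0, 0,0,0,0]}' 0 20
python3 - <<'E'
from h import *
plan((.658,-.2003,.17,76.6),(.4757,-.1905,.17,76.6),(.4757,-.1905,.114,76.6))
E
```

```text
clock: 2.5
tool_pos: [0.6583, -0.1994, 0.1993]
tcp_rot: [-0.001, 0.117, 0.993, 0.0]
ft_force: [-0.8, 0.2, 0.6]
finger_gap: 0.0941
grasp_force: 0.0
clock: 3.3
tool_pos: [0.6573, -0.1985, 0.1159]
tcp_rot: [-0.001, 0.116, 0.993, 0.0]
ft_force: [-0.4, 0.4, 0.2]
finger_gap: 0.0938
grasp_force: 0.0
clock: 4.1
tool_pos: [0.6576, -0.1987, 0.1167]
tcp_rot: [0.0, 0.116, 0.993, -0.0]
ft_force: [-1.3, -0.2, 0.6]
finger_gap: 0.0465
grasp_force: 20.0
t 4.1 p [ 0.6576 -0.1987  0.1167] yaw 76.6 q1,q6 [-23. -99.] gap 0.0465 down -1.0 F [-1.3 -0.2  0.6]
  x -0.08 y -0.15 z -5.33 turn 0.0 q6 after ~-94
  x 17.96 y -3.27 z -0.00 turn -0.0 q6 after ~-98
  x 0.00 y 0.00 z 5.60 turn -0.0 q6 after ~-98
```

```bash
python3 -m jog '{"motion":[0,0,-0.5,0, 0,0,-1.3,0, 0,0,-2.2,0, 0,0,-3.1,0, 0,0,-4,0, 0,0,-4.7,0, 0,0,-5.2,0, 0,0,-5.3,0]}' && python3 -m jog '{"motion":[1,-0.2,0,0, 3,-0.5,0,0, 6,-1.1,0,0, 9,-1.6,0,0, 12,-2.2,0,0, 15,-2.7,0,0, 17,-3.1,0,0, 17.9,-3.2,0,0]}' && python3 -m jog '{"motion":[0,0,0.7,0, 0,0,1.7,0, 0,0,2.8,0, 0,0,3.9,0, 0,0,4.7,0, 0,0,5.2,0, 0,0,5.5,0, 0,0,5.5,0]}'
python3 - <<'E'
from h import *
plan((.4757,-.1905,.1145,76.6),(.4757,-.1905,.24,76.6),(.5585,.0045,.24,112),(.5585,.0045,.136,112))
E
```

```text
clock: 4.9
tool_pos: [0.6579, -0.1988, 0.1706]
tcp_rot: [0.001, 0.116, 0.993, -0.0]
ft_force: [-0.6, -0.1, -1.9]
finger_gap: 0.0466
grasp_force: 20.0
clock: 5.7
tool_pos: [0.473, -0.1876, 0.1692]
tcp_rot: [-0.001, 0.117, 0.993, 0.0]
ft_force: [0.8, -0.1, -1.4]
finger_gap: 0.0464
grasp_force: 20.0
clock: 6.5
tool_pos: [0.4762, -0.1885, 0.1144]
tcp_rot: [-0.0, 0.116, 0.993, 0.0]
ft_force: [0.7, -1.2, -1.4]
finger_gap: 0.0466
grasp_force: 20.0
t 6.5 p [ 0.4762 -0.1885  0.1144] yaw 76.6 q1,q6 [ -29. -106.] gap 0.0466 down -1.0 F [ 0.7 -1.2 -1.4]
  x -0.00 y -0.21 z -0.01 turn 0.0 q6 after ~-98
  x 0.00 y 0.00 z -12.55 turn -0.0 q6 after ~-98
  x -3.54 y 20.89 z -0.00 turn -35.4 q6 after ~-112
  x 0.00 y 0.00 z 10.40 turn -0.0 q6 after ~-112
```

```bash
python3 -m jog '{"motion":[0,0,0,0, 0,0,0,0, 0,0,0,0, 0,0,0,0, 0,0,0,0, 0,0,0,0, 0,0,0,0, 0,0,0,0]}' 1 && python3 -m jog '{"motion":[0,0,-0.8,0, 0,0,-2.2,0, 0,0,-4.2,0, 0,0,-6.4,0, 0,0,-8.6,0, 0,0,-10.6,0, 0,0,-12.2,0, 0,0,-12.6,0]}' && python3 -m jog '{"motion":[-0.4,2,0,-3.5, -0.9,5,0,-8.5, -1.4,8.5,0,-14, -2,12,0,-20, -2.6,15.5,0,-26, -3.1,18.5,0,-31, -3.4,20.3,0,-34.5, -3.5,20.7,0,-35.4]}'
python3 - <<'E'
from h import *
c=snap('top')
W=c['W']
p=pts(W,(.476,-.19),.04,.055,.09);print('ink on mat',rect(p),p[:,2].max())
plan((.5585,.0045,.24,112),(.5585,.0045,.136,112))
E
```

```text
clock: 7.3
tool_pos: [0.476, -0.1884, 0.1146]
tcp_rot: [0.0, 0.116, 0.993, 0.0]
ft_force: [0.2, -0.9, 0.8]
finger_gap: 0.094
grasp_force: 0.0
clock: 8.1
tool_pos: [0.4768, -0.1889, 0.2431]
tcp_rot: [0.002, 0.116, 0.993, -0.001]
ft_force: [1.4, -0.7, 0.7]
finger_gap: 0.0945
grasp_force: 0.0
clock: 8.9
tool_pos: [0.5581, 0.0067, 0.2401]
tcp_rot: [-0.0, -0.193, 0.981, 0.0]
ft_force: [-0.5, 0.3, -0.0]
finger_gap: 0.0939
grasp_force: 0.0
ink on mat (array([ 477.5, -188.8]), array([30.5, 30.1]), 58.7) 0.07592667359153778
t 8.9 p [0.5581 0.0061 0.2401] yaw 112.2 q1,q6 [  -7. -119.] gap 0.0938 down -1.0 F [ 0.8  0.3 -0.1]
  x 0.02 y -0.16 z 0.01 turn 0.2 q6 after ~-112
  x 0.00 y 0.00 z 10.40 turn -0.0 q6 after ~-112
```

```bash
python3 -m jog '{"motion":[0,-0.1,1,0, 0,-0.2,3,0, 0,-0.2,5,0, 0,-0.2,7,0, 0,-0.2,8.6,0, 0,-0.2,9.8,0, 0,-0.2,10.4,0, 0,-0.2,10.4,0]}' && python3 -m jog '{"motion":[0,0,0,0, 0,0,0,0, 0,0,0,0, 0,0,0,0, 0,0,0,0, 0,0,0,0, 0,0,0,0, 0,0,0,0]}' 0 35 && python3 -m jog '{"motion":[0,0,-0.4,0, 0,0,-1,0, 0,0,-1.8,0, 0,0,-2.7,0, 0,0,-3.6,0, 0,0,-4.4,0, 0,0,-4.9,0, 0,0,-5,0]}'
python3 - <<'E'
from h import *
plan((.5585,.0045,.186,112),(.6608,-.1949,.186,76.6),(.6608,-.1949,.128,76.6))
E
```

```text
clock: 9.75
tool_pos: [0.5581, 0.0024, 0.1358]
tcp_rot: [-0.001, -0.191, 0.982, 0.0]
ft_force: [-0.4, -0.1, 0.3]
finger_gap: 0.0937
grasp_force: 0.0
clock: 10.55
tool_pos: [0.5585, 0.0037, 0.1372]
tcp_rot: [0.0, -0.191, 0.982, 0.001]
ft_force: [-1.6, 3.0, 6.5]
finger_gap: 0.0635
grasp_force: 34.8
clock: 11.35
tool_pos: [0.5591, 0.0029, 0.1876]
tcp_rot: [0.001, -0.191, 0.982, -0.0]
ft_force: [0.4, -0.1, -3.0]
finger_gap: 0.0637
grasp_force: 34.8
t 11.3 p [0.5591 0.0029 0.1876] yaw 112.0 q1,q6 [  -7. -119.] gap 0.0637 down -1.0 F [ 0.4 -0.1 -3. ]
  x -0.01 y 0.17 z 0.16 turn 0.0 q6 after ~-112
  x -2.02 y -22.32 z -0.00 turn 35.4 q6 after ~-93
  x 0.00 y 0.00 z 5.80 turn -0.0 q6 after ~-93
```

```bash
python3 -m jog '{"motion":[-0.1,-1.2,0,2, -0.4,-4,0,6.5, -0.7,-7.5,0,12, -1,-11.3,0,18, -1.3,-15,0,24, -1.7,-18.5,0,29.5, -1.9,-21,0,33.5, -2,-22.1,0.1,35.4]}' && python3 -m jog '{"motion":[0,0,0,0, 0,0,0,0, 0,0,0,0, 0,0,0,0, 0,0,0,0, 0,0,0,0, 0,0,0,0, 0,0,0,0]}'
python3 - <<'E'
from h import *
W=snap('side')['W']
p=pts(W,(.66,-.195),.05,.13,.175);print('lid',rect(p))
plan((.6608,-.1949,.128,76.6))
E
```

```text
clock: 12.15
tool_pos: [0.6611, -0.1978, 0.1846]
tcp_rot: [0.0, 0.119, 0.993, -0.001]
ft_force: [-0.9, 0.3, -3.6]
finger_gap: 0.0641
grasp_force: 34.8
clock: 12.95
tool_pos: [0.6601, -0.1942, 0.1857]
tcp_rot: [0.0, 0.116, 0.993, 0.0]
ft_force: [-0.3, -0.6, -4.2]
finger_gap: 0.0635
grasp_force: 34.8
lid (array([ 648.5, -195.9]), array([50.4, 88.6]), 8.2)
t 13.0 p [ 0.6602 -0.1943  0.1857] yaw 76.6 q1,q6 [-22. -99.] gap 0.0637 down -1.0 F [-0.2  0.7 -4.1]
  x -0.08 y -0.05 z 5.77 turn 0.0 q6 after ~-93
```

```bash
python3 -m jog '{"motion":[0,0,0.8,0, -0.1,0,2,0, -0.1,0,3.2,0, -0.1,0,4.2,0, -0.1,0,5,0, -0.1,0,5.5,0, -0.1,0,5.7,0, -0.1,0,5.8,0]}' && python3 -m jog '{"motion":[0,0,0,0, 0,0,0,0, 0,0,0,0, 0,0,0,0, 0,0,0,0, 0,0,0,0, 0,0,0,0, 0,0,0,0]}' 1 && python3 -m jog '{"motion":[0,0,-0.6,0, 0,0,-2,0, 0,0,-3.6,0, 0,0,-5.2,0, 0,0,-6.8,0, 0,0,-8.2,0, 0,0,-9.2,0, 0,0,-9.6,0]}'
python3 - <<'E'
from h import *
W=snap('top','t1.png')['W']
p=pts(W,(.66,-.195),.05,.08,.11);print('lid',rect(p),np.median(p[:,2]),p[:,2].max())
g=pts(W,(.5615,.0018),.075,.011,.021);print('glue stand',rect(g))
plan((.56,0,.24,12.8),(.4775,.2005,.24,12.8),(.4775,.2005,.134,12.8))
E
```

```text
clock: 13.8
tool_pos: [0.6612, -0.1946, 0.1276]
tcp_rot: [0.0, 0.116, 0.993, 0.0]
ft_force: [0.1, -0.0, -3.9]
finger_gap: 0.0633
grasp_force: 34.8
clock: 14.6
tool_pos: [0.6611, -0.1946, 0.1276]
tcp_rot: [-0.0, 0.116, 0.993, 0.0]
ft_force: [-0.4, -0.1, -0.3]
finger_gap: 0.0938
grasp_force: 0.0
clock: 15.4
tool_pos: [0.6616, -0.1947, 0.2255]
tcp_rot: [0.001, 0.116, 0.993, -0.0]
ft_force: [-0.5, -0.3, -0.2]
finger_gap: 0.0939
grasp_force: 0.0
lid (array([ 664.7, -210.6]), array([33.1, 41.3]), 70.9) 0.10168027997428392 0.10732900740819346
glue stand (array([561.5,   1.7]), array([89.1, 88.1]), 10.1)
t 15.4 p [ 0.6615 -0.1947  0.2253] yaw 76.6 q1,q6 [-22. -99.] gap 0.0937 down -1.0 F [ 0.8 -0.4 -0. ]
  x 14.38 y 16.60 z -1.47 turn 63.8 q6 after ~-13
  x 21.38 y -3.60 z -0.00 turn -0.0 q6 after ~10
  x 0.00 y 0.00 z 10.60 turn -0.0 q6 after ~10
```

View pics/t1.png

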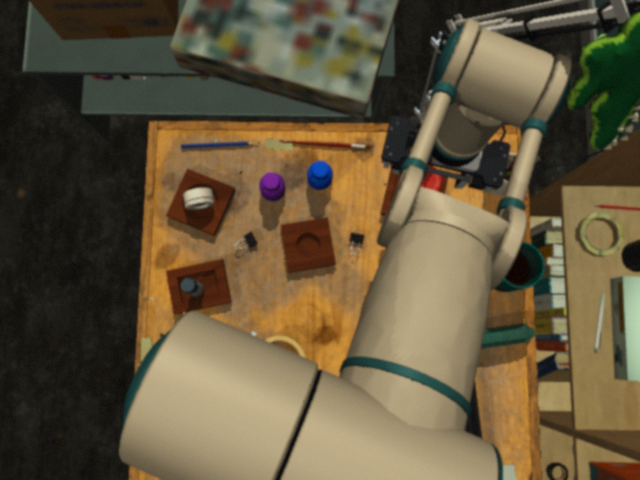

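The jar's red lid shows at (433,182) under the gripper at 0.10 m, so it is down in its recess. The glue stand (307,245) is now free. The glue is at (190,287) and the timer at (198,198), both unchanged.

```bash
python3 -m jog '{"motion":[0.8,1,-0.5,4, 2.6,3,-1.5,12, 4.6,5.4,-1.5,20, 6.8,7.8,-1.5,28, 9,10.2,-1.5,36.5, 11,12.8,-1.5,45, 13,15,-1.5,53.5, 14.4,16.6,-1.5,62]}' && python3 -m jog '{"motion":[2,-0.5,0,1, 5,-1,0,1.8, 8.5,-1.5,0,1.8, 12,-2,0,1.8, 15.5,-2.6,0,1.8, 18.5,-3.1,0,1.8, 20.6,-3.5,0,1.8, 21.4,-3.6,0,1.8]}'
python3 - <<'E'
from h import *
plan((.4775,.2005,.24,12.8),(.4775,.2005,.134,12.8))
E
```

```text
clock: 16.25
tool_pos: [0.5577, 0.0019, 0.238]
tcp_rot: [-0.001, 0.613, 0.79, -0.0]
ft_force: [0.5, 0.7, -0.2]
finger_gap: 0.094
grasp_force: 0.0
clock: 17.05
tool_pos: [0.4691, 0.1996, 0.2382]
tcp_rot: [-0.001, 0.623, 0.782, -0.0]
ft_force: [-0.1, 0.2, -0.2]
finger_gap: 0.0939
grasp_force: 0.0
t 17.1 p [0.4691 0.1996 0.2382] yaw 13.0 q1,q6 [15.  2.] gap 0.0939 down -1.0 F [-0.1  0.2 -0.2]
  x -0.10 y 0.84 z -0.18 turn 0.2 q6 after ~10
  x 0.00 y 0.00 z 10.60 turn -0.0 q6 after ~10
```

```bash
python3 -m jog '{"motion":[-0.1,0.5,0,0, -0.1,0.8,1,0, -0.1,0.8,3,0, -0.1,0.8,5.4,0, -0.1,0.8,7.6,0, -0.1,0.8,9.4,0, -0.1,0.8,10.4,0, -0.1,0.8,10.4,0]}' && python3 -m jog '{"motion":[0,0,0,0, 0,0,0,0, 0,0,0,0, 0,0,0,0, 0,0,0,0, 0,0,0,0, 0,0,0,0, 0,0,0,0]}' 0 15 && python3 -m jog '{"motion":[0,0,-0.4,0, 0,0,-1.2,0, 0,0,-2.4,0, 0,0,-3.6,0, 0,0,-4.8,0, 0,0,-5.8,0, 0,0,-6.4,0, 0,0,-6.5,0]}'
python3 - <<'E'
from h import *
plan((.5615,.0017,.20,12.8),(.5615,.0017,.135,12.8))
E
```

```text
clock: 17.85
tool_pos: [0.4782, 0.1979, 0.1329]
tcp_rot: [-0.001, 0.624, 0.781, -0.001]
ft_force: [0.1, 0.9, -0.3]
finger_gap: 0.094
grasp_force: 0.0
clock: 18.65
tool_pos: [0.4784, 0.199, 0.1347]
tcp_rot: [-0.0, 0.624, 0.782, 0.0]
ft_force: [-0.0, 0.5, -0.5]
finger_gap: 0.0335
grasp_force: 0.0
clock: 19.45
tool_pos: [0.4789, 0.1991, 0.2008]
tcp_rot: [0.001, 0.624, 0.782, 0.001]
ft_force: [-0.3, -0.2, -0.3]
finger_gap: 0.0255
grasp_force: 15.0
t 19.4 p [0.4789 0.1991 0.2008] yaw 12.8 q1,q6 [15.  2.] gap 0.0255 down -1.0 F [-0.3 -0.2 -0.3]
  x -21.08 y 3.67 z 0.08 turn 0.0 q6 after ~-13
  x 0.00 y 0.00 z 6.50 turn -0.0 q6 after ~-13
```

```bash
python3 - <<'E'
from h import *
c=snap('side','s1.png'); W=c['W']
p=pts(W,(.478,.199),.016,.01,.12); print(len(p)); 
print('lowest',np.sort(p[:,2])[:12].round(4), p[:,2].max())
p=p[p[:,2]>.05]
for lo in np.arange(.05,.12,.01):
    b=p[(p[:,2]>=lo)&(p[:,2]<lo+.01)]
    if len(b): print(lo.round(2),len(b),b.mean(0).round(4))
cv2.imwrite('pics/s1c.png',cv2.resize(c['pixels'][80:280,120:380],None,fx=3,fy=3))
E
```

```text
351
lowest [0.0101 0.0102 0.0103 0.0103 0.0104 0.0106 0.0113 0.0689 0.0697 0.0709
 0.071  0.0716] 0.11982320014919272
0.06 2 [0.4809 0.1947 0.0693]
0.07 55 [0.4756 0.1937 0.0756]
0.08 67 [0.4757 0.1933 0.0849]
0.09 75 [0.4768 0.1932 0.095 ]
0.1 72 [0.4793 0.193  0.1051]
0.11 73 [0.4796 0.1928 0.1149]
```

View pics/s1c.png

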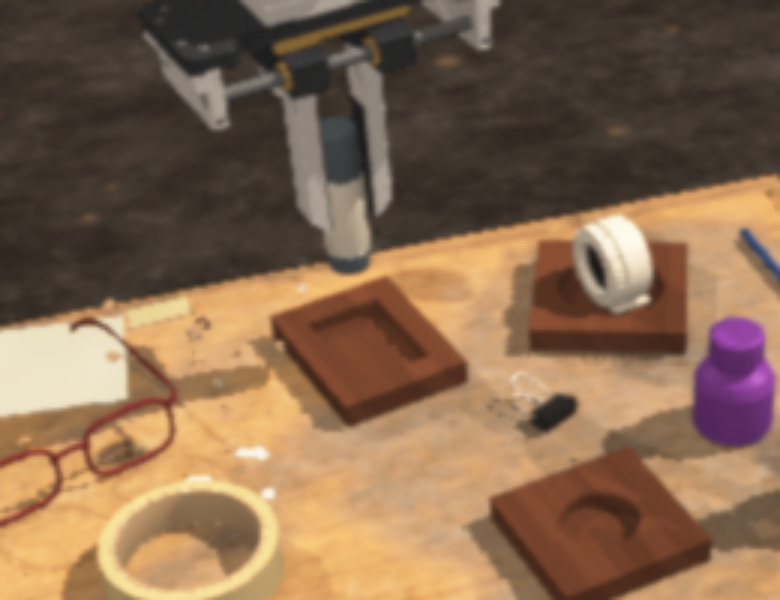

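The glue hangs upright between the fingers, with its underside at crop pixel (350,268), about 0.070 m up. The timer stand is empty at (370,345).

```bash
python3 -m jog '{"motion":[-1,0.2,0,0, -3.4,0.6,0,0, -6.8,1.2,0,0, -10.5,1.8,0,0, -14.2,2.4,0,0, -17.6,3,0,0, -20,3.5,0,0, -21.1,3.7,0,0]}' && python3 -m jog '{"motion":[0,0,0,0, 0,0,0,0, 0,0,0,0, 0,0,0,0, 0,0,0,0, 0,0,0,0, 0,0,0,0, 0,0,0,0]}'
python3 - <<'E'
from h import *
W=snap('side')['W']
p=pts(W,(.5615,.0017),.018,.025,.12); print('lowest',np.sort(p[:,2])[:8].round(4))
for lo in np.arange(.06,.12,.01):
    b=p[(p[:,2]>=lo)&(p[:,2]<lo+.01)]
    if len(b): print(lo.round(2),len(b),b.mean(0).round(4))
plan((.5615,.0017,.1375,12.8))
E
```

```text
clock: 20.3
tool_pos: [0.5621, -0.0012, 0.1989]
tcp_rot: [-0.0, 0.625, 0.781, -0.0]
ft_force: [0.1, -0.4, -0.1]
finger_gap: 0.0258
grasp_force: 15.0
clock: 21.1
tool_pos: [0.5614, 0.0016, 0.1997]
tcp_rot: [0.0, 0.624, 0.782, 0.0]
ft_force: [-0.4, 0.6, -1.1]
finger_gap: 0.0261
grasp_force: 15.0
lowest [0.0672 0.0681 0.0682 0.0688 0.0688 0.0692 0.0701 0.0702]
0.06 6 [ 5.557e-01 -4.000e-04  6.840e-02]
0.07 69 [ 0.557  -0.0034  0.0751]
0.08 79 [ 0.557  -0.0039  0.0852]
0.09 79 [ 0.5576 -0.0048  0.0948]
0.1 78 [ 0.5635 -0.0047  0.1052]
0.11 97 [ 0.5637 -0.0047  0.1149]
t 21.1 p [0.5614 0.0015 0.1997] yaw 12.8 q1,q6 [ -7. -20.] gap 0.0258 down -1.0 F [-0.5  0.9  0.8]
  x 0.02 y 0.01 z 6.22 turn 0.0 q6 after ~-13
```

```bash
python3 -m jog '{"motion":[0,0,0.8,0, 0,0,2,0, 0,0,3.3,0, 0,0,4.4,0, 0,0,5.3,0, 0,0,5.9,0, 0,0,6.2,0, 0,0,6.2,0]}' && python3 -m jog '{"motion":[0,0,0,0, 0,0,0,0, 0,0,0.1,0, 0,0,0.1,0, 0,0,0.1,0, 0,0,0.1,0, 0,0,0.1,0, 0,0,0.1,0]}' && python3 -m jog '{"motion":[0,0,0,0, 0,0,0,0, 0,0,0,0, 0,0,0,0, 0,0,0,0, 0,0,0,0, 0,0,0,0, 0,0,0,0]}' 1 && python3 -m jog '{"motion":[0,0,-0.8,0, 0,0,-2.2,0, 0,0,-4.2,0, 0,0,-6.4,0, 0,0,-8.2,0, 0,0,-9.6,0, 0,0,-10.2,0, 0,0,-10.3,0]}'
python3 - <<'E'
from h import *
for n in('side','top'):
    W=snap(n)['W']
    p=pts(W,(.5615,.0017),.03,.07,.12); print(n,len(p),rect(p),p[:,2].max(),np.median(p[:,2]))
W=snap('side')['W']; p=pts(W,(.6393,.2),.04,.03,.08);print('timer',rect(p))
plan((.6393,.2,.24,12.5),(.6393,.2,.116,12.5))
E
```

```text
clock: 21.95
tool_pos: [0.5616, 0.0015, 0.1379]
tcp_rot: [0.0, 0.624, 0.782, 0.0]
ft_force: [0.6, -0.1, -0.7]
finger_gap: 0.0256
grasp_force: 15.0
clock: 22.75
tool_pos: [0.5617, 0.0014, 0.1378]
tcp_rot: [0.001, 0.624, 0.782, 0.0]
ft_force: [-2.0, -0.6, 6.8]
finger_gap: 0.0255
grasp_force: 15.0
clock: 23.55
tool_pos: [0.5615, 0.0015, 0.1367]
tcp_rot: [0.0, 0.624, 0.782, 0.0]
ft_force: [-0.1, -0.1, 0.9]
finger_gap: 0.0867
grasp_force: 0.0
clock: 24.35
tool_pos: [0.5617, 0.0014, 0.2408]
tcp_rot: [0.001, 0.624, 0.782, 0.001]
ft_force: [-0.4, 0.1, -0.6]
finger_gap: 0.0937
grasp_force: 0.0
side 345 (array([560.2,   3. ]), array([25.2, 23.2]), 70.2) 0.10141169239263767 0.0916442474567188Traceback (most recent call last):
  File "<stdin>", line 4, in <module>
    return umr_maximum(a, axis, None, out, keepdims, initial, where)
ValueError: zero-size array to reduction operation maximum which has no identity
```

```bash
python3 - <<'E'
from h import *
W=snap('side')['W']; p=pts(W,(.6393,.2),.04,.03,.08);print('timer',rect(p))
plan((.6393,.2,.24,12.5),(.6393,.2,.117,12.5))
E
```

```text
timer (array([639.2, 200.3]), array([29.4, 53.1]), 13.1)
t 24.5 p [0.561  0.0015 0.239 ] yaw 12.8 q1,q6 [ -7. -20.] gap 0.0939 down -1.0 F [-0.1  0.3 -1.1]
  x 17.61 y 12.04 z -0.10 turn 0.3 q6 after ~5
  x 0.00 y 0.00 z 12.30 turn -0.0 q6 after ~5
```

```bash
python3 -m jog '{"motion":[1,0.7,0,0, 3.4,2.3,0,0, 6.4,4.4,0,0, 9.6,6.6,0,0, 12.6,8.6,0,0, 15.2,10.4,0,0, 17,11.6,0,0, 17.6,12,0,0]}' && python3 -m jog '{"motion":[0,0,0,0, 0,0,1.4,0, 0,0,3.6,0, 0,0,6,0, 0,0,8,0, 0,0,9.6,0, 0,0,10.4,0, 0,0,10.4,0]}'
python3 - <<'E'
from h import *
plan((.6393,.2,.117,12.5))
E
```

```text
clock: 25.3
tool_pos: [0.6396, 0.2028, 0.2384]
tcp_rot: [-0.001, 0.623, 0.783, -0.0]
ft_force: [-1.5, 0.4, -1.4]
finger_gap: 0.094
grasp_force: 0.0
clock: 26.1
tool_pos: [0.6382, 0.1985, 0.1339]
tcp_rot: [-0.001, 0.624, 0.781, -0.001]
ft_force: [0.2, -0.2, 0.4]
finger_gap: 0.0937
grasp_force: 0.0
t 26.1 p [0.6382 0.1985 0.1339] yaw 12.8 q1,q6 [11. -1.] gap 0.0937 down -1.0 F [ 0.2 -0.2  0.4]
  x 0.13 y 0.14 z 1.69 turn 0.3 q6 after ~5
```

```bash
python3 -m jog '{"motion":[0.1,0.1,0.5,0, 0.1,0.1,1,0, 0.1,0.1,1.5,0, 0.1,0.1,1.7,0, 0.1,0.1,1.7,0, 0.1,0.1,1.7,0, 0.1,0.1,1.7,0, 0.1,0.1,1.7,0]}' && python3 -m jog '{"motion":[0,0,0,0, 0,0,0,0, 0,0,0,0, 0,0,0,0, 0,0,0,0, 0,0,0,0, 0,0,0,0, 0,0,0,0]}' 0 15 && python3 -m jog '{"motion":[0,0,0,0, 0,0,0,0, 0,0,0,0, 0,0,0,0, 0,0,-0.2,0, 0,0,-0.6,0, 0,0,-1,0, 0,0,-1.2,0]}' && python3 -m jog '{"motion":[0,0,-0.6,0, 0,0,-1.4,0, 0,0,-2.2,0, 0,0,-3,0, 0,0,-3.6,0, 0,0,-4,0, 0,0,-4,0, 0,0,-4,0]}'
python3 - <<'E'
from h import *
W=snap('side')['W']; p=pts(W,(.6393,.2),.035,.03,.075);print('timer',rect(p),np.sort(p[:,2])[:6].round(3))
plan((.4831,.1987,.17,12.8),(.4831,.1987,.118,12.8))
E
```

```text
clock: 26.9
tool_pos: [0.6402, 0.201, 0.1189]
tcp_rot: [0.0, 0.624, 0.782, 0.0]
ft_force: [-0.7, 0.6, 0.5]
finger_gap: 0.0939
grasp_force: 0.0
clock: 27.7
tool_pos: [0.6401, 0.2009, 0.1186]
tcp_rot: [-0.0, 0.624, 0.782, 0.0]
ft_force: [0.1, 0.7, 0.6]
finger_gap: 0.0336
grasp_force: 0.0
clock: 28.5
tool_pos: [0.6403, 0.201, 0.1314]
tcp_rot: [0.0, 0.624, 0.782, 0.0]
ft_force: [0.3, -0.9, -2.0]
finger_gap: 0.0267
grasp_force: 15.0
clock: 29.3
tool_pos: [0.64, 0.2009, 0.1706]
tcp_rot: [-0.0, 0.624, 0.782, -0.0]
ft_force: [0.6, 0.1, -1.5]
finger_gap: 0.0268
grasp_force: 15.0
timer (array([635.6, 190.9]), array([26.2, 42.6]), 62.1) [0.059 0.061 0.061 0.061 0.061 0.061]
t 29.4 p [0.6398 0.2009 0.1703] yaw 12.8 q1,q6 [11. -1.] gap 0.0269 down -1.0 F [ 0.5  0.4 -1.3]
  x 3.27 y -15.33 z 0.03 turn 0.0 q6 after ~10
  x 0.00 y 0.00 z 5.20 turn -0.0 q6 after ~10
```

```bash
python3 -m jog '{"motion":[0.2,-0.8,0,0, 0.5,-2.5,0,0, 1,-4.9,0,0, 1.6,-7.6,0,0, 2.2,-10.3,0,0, 2.7,-12.8,0,0, 3.1,-14.6,0,0, 3.3,-15.3,0,0]}' && python3 -m jog '{"motion":[0,0,0,0, 0,0,0,0, 0,0,0,0, 0,0,0,0, 0,0,0.4,0, 0,0,1.2,0, 0,0,2,0, 0,0,2.4,0]}'
python3 - <<'E'
from h import *
plan((.4831,.1987,.119,12.8))
E
```

```text
clock: 30.15
tool_pos: [0.4807, 0.1989, 0.1705]
tcp_rot: [-0.001, 0.623, 0.782, -0.001]
ft_force: [0.1, -0.1, -0.7]
finger_gap: 0.0265
grasp_force: 15.0
clock: 30.95
tool_pos: [0.483, 0.1989, 0.1453]
tcp_rot: [-0.001, 0.624, 0.782, -0.001]
ft_force: [0.3, -0.4, -1.9]
finger_gap: 0.0265
grasp_force: 15.0
t 30.9 p [0.483  0.1989 0.1453] yaw 12.8 q1,q6 [15.  2.] gap 0.0265 down -1.0 F [ 0.3 -0.4 -1.9]
  x -0.02 y 0.01 z 2.63 turn 0.0 q6 after ~10
```

```bash
python3 -m jog '{"motion":[0,0,0.4,0, 0,0,1,0, 0,0,1.6,0, 0,0,2.1,0, 0,0,2.4,0, 0,0,2.6,0, 0,0,2.6,0, 0,0,2.6,0]}' && python3 -m jog '{"motion":[0,0,0,0, 0,0,0,0, 0,0,0,0, 0,0,0,0, 0,0,0,0, 0,0,0,0, 0,0,0,0, 0,0,0,0]}' 1 && python3 -m jog '{"motion":[0,0,-0.6,0, 0,0,-2,0, 0,0,-4,0, 0,0,-6.4,0, 0,0,-8.6,0, 0,0,-10.2,0, 0,0,-11,0, 0,0,-11,0]}'
python3 - <<'E'
from h import *
W=snap('side')['W']; p=pts(W,(.4831,.1987),.04,.03,.08);print('timer',rect(p),np.median(p[:,2]),p[:,2].max())
plan((.52,-.02,.24,45),(.4775,-.1888,.24,76.6),(.4775,-.1888,.114,76.6))
E
```

```text
clock: 31.75
tool_pos: [0.4837, 0.1991, 0.1208]
tcp_rot: [0.0, 0.624, 0.782, 0.0]
ft_force: [-0.3, -0.3, -0.5]
finger_gap: 0.0266
grasp_force: 15.0
clock: 32.55
tool_pos: [0.4836, 0.1991, 0.1207]
tcp_rot: [-0.0, 0.624, 0.782, 0.0]
ft_force: [0.5, -0.9, 0.5]
finger_gap: 0.0871
grasp_force: 0.0
clock: 33.35
tool_pos: [0.4841, 0.1992, 0.2319]
tcp_rot: [0.001, 0.624, 0.782, 0.001]
ft_force: [0.1, 0.5, -0.1]
finger_gap: 0.0938
grasp_force: 0.0
timer (array([482.9, 197.8]), array([28.8, 52.6]), 11.2) 0.05137662244944164 0.06377897357182379
t 33.4 p [0.4835 0.1991 0.2309] yaw 12.8 q1,q6 [15.  2.] gap 0.0943 down -1.0 F [0.6 0.2 0.1]
  x -22.17 y -1.31 z -0.91 turn -32.2 q6 after ~-47
  x -8.93 y -14.94 z -0.00 turn -31.6 q6 after ~-98
  x 0.00 y 0.00 z 12.60 turn -0.0 q6 after ~-98
```

```bash
python3 -m jog '{"motion":[-1.5,-0.1,-0.5,-2, -4,-0.2,-0.9,-6, -7,-0.4,-0.9,-10.5, -10.5,-0.6,-0.9,-15.5, -14,-0.8,-0.9,-20.5, -17,-1,-0.9,-25, -20,-1.2,-0.9,-29.5, -22.2,-1.3,-0.9,-32.2]}' && python3 -m jog '{"motion":[-1.2,-2,0,-4, -2.5,-4.2,0,-9, -4,-6.8,0,-14.5, -5.5,-9.4,0,-20, -7,-11.8,0,-25, -8.2,-13.6,0,-29, -8.8,-14.7,0,-31.2, -8.9,-14.9,0,-31.6]}' && python3 -m jog '{"motion":[0,0,0,0, 0,0,0.4,0, 0,0,1.4,0, 0,0,2.8,0, 0,0,4.2,0, 0,0,5.2,0, 0,0,5.6,0, 0,0,5.6,0]}'
python3 - <<'E'
from h import *
plan((.4775,-.1888,.114,76.6))
E
```

```text
clock: 34.2
tool_pos: [0.5198, -0.022, 0.2383]
tcp_rot: [-0.001, 0.382, 0.924, -0.0]
ft_force: [-0.1, 0.3, 0.1]
finger_gap: 0.094
grasp_force: 0.0
clock: 35.0
tool_pos: [0.4771, -0.1896, 0.2384]
tcp_rot: [-0.001, 0.117, 0.993, 0.0]
ft_force: [-1.1, -0.6, 0.2]
finger_gap: 0.094
grasp_force: 0.0
clock: 35.8
tool_pos: [0.4777, -0.1881, 0.1829]
tcp_rot: [-0.001, 0.116, 0.993, 0.0]
ft_force: [-0.4, 0.3, 0.7]
finger_gap: 0.094
grasp_force: 0.0
t 35.8 p [ 0.4777 -0.1881  0.1829] yaw 76.7 q1,q6 [ -29. -106.] gap 0.094 down -1.0 F [-0.4  0.3  0.7]
  x 0.00 y -0.07 z 6.89 turn 0.1 q6 after ~-98
```

```bash
python3 -m jog '{"motion":[0,0,0.8,0, 0,0,2.2,0, 0,0,3.8,0, 0,-0.1,5.2,0, 0,-0.1,6.2,0, 0,-0.1,6.8,0, 0,-0.1,6.9,0, 0,-0.1,6.9,0]}' && python3 -m jog '{"motion":[0,0,0,0, 0,0,0,0, 0,0,0,0, 0,0,0,0, 0,0,0,0, 0,0,0,0, 0,0,0,0, 0,0,0,0]}' 0 20 && python3 -m jog '{"motion":[0,0,0,0, 0,0,0,0, 0,0,0,0, 0,0,-0.3,0, 0,0,-0.9,0, 0,0,-1.7,0, 0,0,-2.5,0, 0,0,-3,0]}' && python3 -m jog '{"motion":[0,0,-0.8,0, 0,0,-2.2,0, 0,0,-4,0, 0,0,-5.8,0, 0,0,-7.4,0, 0,0,-8.6,0, 0,0,-9.2,0, 0,0,-9.2,0]}'
python3 - <<'E'
from h import *
plan((.475,.03,.235,76.6),(.6393,.2008,.235,76.6),(.6393,.2008,.118,76.6))
E
```

```text
clock: 36.6
tool_pos: [0.4779, -0.1896, 0.1149]
tcp_rot: [0.0, 0.116, 0.993, -0.0]
ft_force: [-0.0, -0.2, -0.1]
finger_gap: 0.0937
grasp_force: 0.0
clock: 37.4
tool_pos: [0.4777, -0.1895, 0.1147]
tcp_rot: [0.0, 0.116, 0.993, 0.0]
ft_force: [-0.4, -0.1, 0.9]
finger_gap: 0.0469
grasp_force: 20.0
clock: 38.2
tool_pos: [0.4781, -0.1898, 0.1458]
tcp_rot: [0.001, 0.116, 0.993, -0.0]
ft_force: [0.6, 0.2, -0.2]
finger_gap: 0.0466
grasp_force: 20.0
clock: 39.0
tool_pos: [0.4779, -0.1897, 0.2374]
tcp_rot: [0.001, 0.116, 0.993, -0.0]
ft_force: [-0.1, 0.6, -0.9]
finger_gap: 0.047
grasp_force: 20.0
t 39.0 p [ 0.4779 -0.1897  0.2374] yaw 76.6 q1,q6 [ -29. -106.] gap 0.047 down -1.0 F [-0.1  0.6 -0.9]
  x 5.36 y 21.31 z 0.24 turn 0.0 q6 after ~-73
  x -12.02 y 20.42 z -0.00 turn -0.0 q6 after ~-59
  x 0.00 y 0.00 z 11.70 turn -0.0 q6 after ~-59
```

```bash
python3 -m jog '{"motion":[0.3,1,0,0, 0.9,3.4,0,0, 1.7,6.8,0,0, 2.6,10.6,0,0, 3.6,14.4,0,0, 4.5,17.8,0,0, 5.1,20.3,0,0, 5.4,21.3,0,0]}' && python3 -m jog '{"motion":[-0.6,1,0,0, -2,3.4,0,0, -3.9,6.6,0,0, -6,10.2,0,0, -8.1,13.8,0,0, -10,17,0,0, -11.5,19.5,0,0, -12,20.4,0,0]}' && python3 -m jog '{"motion":[0,0,0,0, 0,0,0,0, 0,0,0.5,0, 0,0,1.8,0, 0,0,3.6,0, 0,0,5.4,0, 0,0,6.6,0, 0,0,7,0]}'
python3 - <<'E'
from h import *
plan((.6393,.2008,.118,76.6))
E
```

```text
clock: 39.8
tool_pos: [0.4732, 0.0328, 0.2358]
tcp_rot: [-0.001, 0.115, 0.993, 0.0]
ft_force: [-0.8, -0.2, -1.2]
finger_gap: 0.0468
grasp_force: 20.0
clock: 40.6
tool_pos: [0.6408, 0.2021, 0.2354]
tcp_rot: [0.0, 0.116, 0.993, 0.0]
ft_force: [-1.0, -0.7, -0.6]
finger_gap: 0.0469
grasp_force: 20.0
clock: 41.4
tool_pos: [0.637, 0.2003, 0.1647]
tcp_rot: [-0.002, 0.117, 0.993, -0.001]
ft_force: [0.2, 0.5, -1.2]
finger_gap: 0.0469
grasp_force: 20.0
t 41.4 p [0.637  0.2003 0.1647] yaw 76.6 q1,q6 [ 11. -65.] gap 0.0469 down -1.0 F [ 0.2  0.5 -1.2]
  x -0.21 y 0.10 z 4.67 turn 0.0 q6 after ~-59
```

```bash
python3 -m jog '{"motion":[-0.1,0,0.6,0, -0.1,0,1.6,0, -0.1,0,2.6,0, -0.1,0,3.5,0, -0.1,0,4.2,0, -0.1,0,4.6,0, -0.1,0,4.7,0, -0.1,0,4.7,0]}' && python3 -m jog '{"motion":[0,0,0,0, 0,0,0,0, 0,0,0,0, 0,0,0,0, 0,0,0,0, 0,0,0,0, 0,0,0,0, 0,0,0,0]}' 1 && python3 -m jog '{"motion":[0,0,-0.6,0, 0,0,-2,0, 0,0,-4,0, 0,0,-6.4,0, 0,0,-8.6,0, 0,0,-10.4,0, 0,0,-11.6,0, 0,0,-12,0]}'
python3 - <<'E'
from h import *
plan((.25,.45,.30,76.6))
E
```

```text
clock: 42.2
tool_pos: [0.6393, 0.2007, 0.1197]
tcp_rot: [0.0, 0.116, 0.993, 0.0]
ft_force: [0.1, 0.6, -1.7]
finger_gap: 0.0467
grasp_force: 20.0
clock: 43.0
tool_pos: [0.6392, 0.2007, 0.1197]
tcp_rot: [0.0, 0.116, 0.993, 0.0]
ft_force: [-0.3, -0.2, -0.3]
finger_gap: 0.094
grasp_force: 0.0
clock: 43.8
tool_pos: [0.6398, 0.2009, 0.2421]
tcp_rot: [0.002, 0.116, 0.993, 0.001]
ft_force: [-0.4, 0.7, -0.2]
finger_gap: 0.0938
grasp_force: 0.0
t 43.8 p [0.6398 0.2009 0.2421] yaw 76.6 q1,q6 [ 11. -65.] gap 0.0938 down -1.0 F [-0.4  0.7 -0.2]
  x 43.68 y 15.23 z -5.79 turn 0.0 q6 after ~-16
```

Now I'll retreat so both cameras have a clear view, then check everything.

```bash
python3 -m jog '{"motion":[1,0.4,-1.5,0, 4,1.4,-3,0, 8,2.8,-4.5,0, 12,4.2,-5.8,0, 16,5.6,-5.8,0, 20,7,-5.8,0, 24,8.4,-5.8,0, 28,9.8,-5.8,0]}' && python3 -m jog '{"motion":[3,1,0,0, 6,2.1,0,0, 9,3.1,0,0, 12,4.2,0,0, 14,4.9,0,0, 15.4,5.4,0,0, 15.7,5.5,0,0, 15.7,5.5,0,0]}'
python3 - <<'E'
from h import *
out={}
for n in('top','side'):
    c=snap(n,n+'F.png');W=c['W']
    for k,ce,r,lo,hi in (('ink',(.6393,.2008),.04,.058,.09),('timer',(.483,.199),.04,.03,.08),('glue',(.5615,.0017),.03,.08,.12),('jar',(.6608,-.1949),.05,.08,.12)):
        p=pts(W,ce,r,lo,hi)
        if len(p)>5: print(n,k,len(p),rect(p),'z',np.percentile(p[:,2],[50,95]).round(4))
cv2.imwrite('pics/F.png',cv2.resize(c['pixels'][120:390,190:500],None,fx=2.2,fy=2.2))
E
```

```text
clock: 44.6
tool_pos: [0.3869, 0.3614, 0.2978]
tcp_rot: [-0.001, 0.116, 0.993, -0.0]
ft_force: [1.2, 0.7, -0.3]
finger_gap: 0.0943
grasp_force: 0.0
clock: 45.4
tool_pos: [0.2492, 0.4504, 0.2977]
tcp_rot: [0.0, 0.116, 0.993, -0.0]
ft_force: [1.5, 0.3, 0.3]
finger_gap: 0.0937
grasp_force: 0.0
top ink 279 (array([639.5, 199.4]), array([30.9, 30.7]), 26.9) z [0.0725 0.0763]
top timer 483 (array([483.3, 198.6]), array([27.8, 51.7]), 10.6) z [0.0559 0.0613]
top glue 180 (array([560.7,   3.3]), array([22.2, 24.7]), 90.0) z [0.0977 0.1009]
top jar 1048 (array([ 660.9, -194.7]), array([59.9, 59.6]), 82.0) z [0.1014 0.1048]
side ink 251 (array([637.9, 199.5]), array([30.7, 32.4]), 35.9) z [0.0727 0.0761]
side timer 465 (array([482.2, 196.9]), array([29. , 51.8]), 9.4) z [0.0516 0.0615]
side glue 268 (array([559.6,   3.7]), array([23.3, 25.7]), 6.5) z [0.0964 0.1003]
side jar 1633 (array([ 660. , -195.2]), array([60.3, 59.7]), 2.0) z [0.1017 0.1042]
```

View pics/F.png

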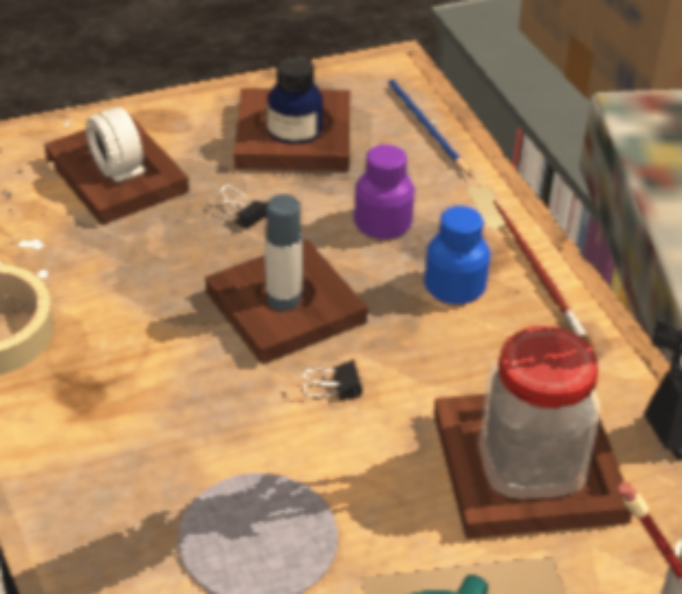

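View pics/topF.png

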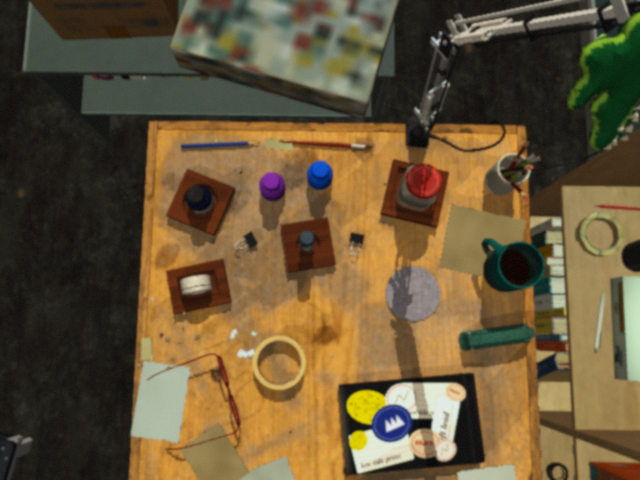

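All four stand upright in their own recesses. In the top view the ink is at (199,198), the timer at (198,286), the glue at (307,240) and the jar at (420,186). Their heights match 6 mm plus each object's own height, and each is centred to within 3 mm.

```bash
python3 -c "from station import sign_off; print(sign_off())"
```

```text
the job is handed in; nothing more can be done
None
```

The job is handed in at about 46 s: glue stick, ink bottle, timer and jar each measured upright, fully down and within about 3 mm of centre in their own stands; `sign_off()` gave no verdict.

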